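# Put the therapy dumbbells back on their own rests

### The arm

A 6-joint arm with a two-finger parallel gripper is mounted at the origin on the work surface. World frame = base frame: x ahead of the robot, y to its left, z up, the work surface at z = 0. Lengths are in m, angles in rad, forces in N, time in s.
With the tool pointing down it reaches from about 0.225 to 0.875 m from the base axis. Payload 3.4 kg.
Tool frame: the origin (TCP) lies midway between the tips of the shut fingers; the grasp point (between the pads) lies 19 mm behind it (manip.grasp_offset is the distance from the TCP to the grasp point, in m); x points along the fingers, y is the direction in which the jaws open and shut, and the axes are right-handed (so a half turn about x gives the same grasp; the last joint's range is limited). The gripper opens to 85 mm and grips with 20 to 120 N. Pads are 22 mm wide; open, the fingers measure 114 mm over their backs; the gripper's body (76 mm by 85 mm) begins 54 mm behind the grasp point. The pads swing forward as they close: fully open they stand 13 mm farther back than shut.
Start: joints at [1.073, 0.276, 1.505, -0, 1.361, -0.121], TCP at [0.212, 0.535, 0.231] pointing down, gripper open.
Joint ranges: [-2.89, 2.89], [-0.75, 2.08], [0.22, 2.7], [-1.18, 4.32], [0.11, 2.71], [-2.7, 2.7]. Speed limits (rad/s): [2.57, 2.57, 3.14, 3.14, 3.14, 3.14].

### API

Orientations are given as a unit quaternion [w, x, y, z].
In Python, from rig import manip gives the robot as it stands.
- The arm moves only by the shell command python3 -m creep 'ROWS' [OPENING] [FORCE]. ROWS is a JSON object of lists of equal length, an entry for each row: "delta_pos": the shift along the tool's x, y, z in cm, a list of three; "dr": the turn, a rotation vector about the tool's x, y, z in rad, a list of three. In form: {"delta_pos": [[dx, dy, dz], ...], "dr": [[rx, ry, rz], ...]}. A call has 1 to 10 rows; each row is the pose to reach, as a shift and turn from the pose commanded when the call began, along the tool's axes at that moment; what a row does not reach only later rows make up. A row lasts 1/10 s, in which the tool goes at most 50 mm and 8.59 degrees, less where a joint would pass 70% of its speed; a pose out of reach is approached as far as the arm can. A call with a gripper value outside its range is refused whole. OPENING is the opening, from -1 (shut) to 1 (fully open), set as the call begins (- or left out, the last holds). The fingers move at their own pace and stop on an object; FORCE is the grip in N (left out, the last holds). Time passes only in rows, so rows that repeat a pose let the fingers close. It gives the time, the measured TCP pose, the force and the opening at its end, in the units of the state.
- manip.get_state(): the state, without advancing time (a new reading comes with each control period).
- manip.get_image(name): name is "side" or "top" or "wrist"; returns a dict with "pixels" (420x560x3 uint8, blue, green, red), "depth" (420x560 float32, m along the optical axis (not along the pixel's ray), 0 where there is no reading), "intrinsics" (3x3 intrinsics, pixels), "k1" (the pictures are not rectified: a ray, as slopes to the right and down, at radius r is drawn at 1 + k1 r^2 times it, then the intrinsics apply), "rvec" (rotation vector, rad) and "tvec" (3), from world to camera coordinates, as OpenCV has them. Camera axes: x right, y down, z forward; pixel columns grow to the right and rows downward; lengths in m; the calibration is good to about 2 mm. A picture is of the moment at which its call begins.
- manip.sign_off(): hands the job in, once; it reports no verdict.
The state is a dict: "clock": time; "qpos": joint angles; "qd": joint speeds; "effort": joint torques, N m; "position": TCP position; "ee_rot": TCP orientation; "contact_force": force on the tool from outside, world axes, zero at the start; "moment": the same for the moment, N m; "width": finger opening in m.
Only numpy, scipy, OpenCV 4.12 (cv2) and the standard library are available. Lean on these libraries where they do the work, as an engineer would, in place of code of your own. Each camera call takes 0.05 s, during which the arm holds its last target. There are 200 camera calls.

### The job

The last patient put the three dumbbells back on the wrong rests: change them round so that each lies squarely seated in the rest of its own colour, leaving the white spare rest empty. A rest takes only one dumbbell and they roll off a bare table, so never lay one on the table: park on the white rest while you swap. Set each one down in its saddles rather than dropping it, and leave the tub, the canister and the peg tray where they are.

Things in the scene. Friction and masses are not known exactly. Their poses are not given: they have to be found in the camera images.
- db_yellow_center (a point): yellow vinyl dumbbell lying on its side, about 0.4 kg, 136 mm long: two round heads 44 mm in diameter, 30 mm long, and a round handle 24 mm in diameter, 76 mm long. Point: its centre, mid-handle on the axis; y along the handle (ends alike; it may roll about y). Seated in a rest its centre is 39 mm above the table.
- db_red_center (a point): red vinyl dumbbell lying on its side, about 0.5 kg, 136 mm long: two round heads 48 mm in diameter, 30 mm long, and a round handle 24 mm in diameter, 76 mm long. Point: its centre, mid-handle on the axis; y along the handle (ends alike; it may roll about y). Seated in a rest its centre is 41 mm above the table.
- db_blue_center (a point): blue vinyl dumbbell lying on its side, about 0.6 kg, 136 mm long: two round heads 52 mm in diameter, 30 mm long, and a round handle 24 mm in diameter, 76 mm long. Point: its centre, mid-handle on the axis; y along the handle (ends alike; it may roll about y). Seated in a rest its centre is 44 mm above the table.
- rest_yellow_seat (a point): yellow dumbbell rest, fixed: foot plate 86 x 160 mm (y), 8 mm thick, with two black V saddles for the heads, 53 mm either side of the middle along y, each 26 mm long; V sides slope 35 deg, bottom 12, rims 27 mm above the table. Point: over the plate's middle, 41 mm above the table; z up, y along a seated dumbbell. Holds a wrong dumbbell at the start.
- rest_red_seat (a point): red dumbbell rest, fixed: foot plate 86 x 160 mm (y), 8 mm thick, with two black V saddles for the heads, 53 mm either side of the middle along y, each 26 mm long; V sides slope 35 deg, bottom 12, rims 27 mm above the table. Point: over the plate's middle, 41 mm above the table; z up, y along a seated dumbbell. Holds a wrong dumbbell at the start.
- rest_blue_seat (a point): blue dumbbell rest, fixed: foot plate 86 x 160 mm (y), 8 mm thick, with two black V saddles for the heads, 53 mm either side of the middle along y, each 26 mm long; V sides slope 35 deg, bottom 12, rims 27 mm above the table. Point: over the plate's middle, 41 mm above the table; z up, y along a seated dumbbell. Holds a wrong dumbbell at the start.
- rest_spare_seat (a point): white dumbbell rest, fixed: foot plate 86 x 160 mm (y), 8 mm thick, with two black V saddles for the heads, 53 mm either side of the middle along y, each 26 mm long; V sides slope 35 deg, bottom 12, rims 27 mm above the table. Point: over the plate's middle, 41 mm above the table; z up, y along a seated dumbbell. The spare: empty at the start.
- putty_tub: bystander: loose white tub with a green lid, 68 mm in diameter, 45 mm high, beyond the rests; origin at the centre of its underside
- wipes: bystander: loose white canister with a grey cap, 76 mm in diameter, 150 mm high, to one side of the rests; origin at the centre of its underside
- pin_tray: bystander: loose open wooden tray of clothes pegs, 130 (x) x 180 (y) x 32 mm high, on the other side of the rests; origin at the centre of its underside
There are look-alikes about, which are no part of the job. What is shaped like the part that bears db_red_center but orange or turquoise is not meant.

How it is judged:
At the end, for the whole second after the job is handed in: Each dumbbell lies released and still in the rest of its own colour: centre within 14 mm sideways of the middle of the rest and within 8 mm in height of its seat point, handle within 0.12 rad (7 degrees) of the rest's long direction. So the spare rest is empty (horizontal distance between db_yellow_center and rest_yellow_seat below 0.014 m and z of db_yellow_center in the frame of rest_yellow_seat between -0.008 and 0.008 m and angle between the y axis of db_yellow_center and the y axis of rest_yellow_seat, either way round below 0.12 rad and linear speed of each of db_yellow, db_red, db_blue below 0.02 m/s and angular speed of each of db_yellow, db_red, db_blue below 0.2 rad/s and horizontal distance between db_red_center and rest_red_seat below 0.014 m and z of db_red_center in the frame of rest_red_seat between -0.008 and 0.008 m and angle between the y axis of db_red_center and the y axis of rest_red_seat, either way round below 0.12 rad and horizontal distance between db_blue_center and rest_blue_seat below 0.014 m and z of db_blue_center in the frame of rest_blue_seat between -0.008 and 0.008 m and angle between the y axis of db_blue_center and the y axis of rest_blue_seat, either way round below 0.12 rad); the robot touches nothing.
It fails at once if a dumbbell lies on the bare table (its centre below 30 mm) (height (world z) of any of db_yellow_center, db_red_center, db_blue_center below 0.03 m).
It fails at once if a dumbbell is let go in mid-air (not held, its centre more than 75 mm above the table) ((height (world z) of db_yellow_center above 0.075 m and contact force between the fingers and db_yellow below 0.3 N) or (height (world z) of db_red_center above 0.075 m and contact force between the fingers and db_red below 0.3 N) or (height (world z) of db_blue_center above 0.075 m and contact force between the fingers and db_blue below 0.3 N)).
It fails at once if the tub, the canister or the peg tray is pushed aside by more than 25 mm (distance of any of putty_tub, wipes, pin_tray from where it was at the start of the episode above 0.025 m).
It also fails if it takes over 109 s, if anything falls off the work surface, if the arm or the gripper's body presses on something with over 40 N, if the wrist force passes 120 N, or if a joint passes its speed limit or range.

## Working session

There is one attempt and no reset: what is moved stays moved. The work goes in short steps, Python scripts to look and compute and a shell command to move; the robot and the scene stay as the last step left them, time stands still between calls to the robot, and variables do not carry over. Pictures are saved under pics/ and viewed, about 12 in all and at most 16, crops included, and the job is handed in when it is done.

```bash
mkdir -p pics; ls
cat > h.py <<'E'
import numpy as np, cv2, pickle
from rig import manip
from scipy.spatial.transform import Rotation as R
def snap(name,f):
    im=manip.get_image(name); pickle.dump(im,open(f'pics/{f}.pkl','wb')); cv2.imwrite(f'pics/{f}.png',np.array(im['pixels'])); return im
def load(f): return pickle.load(open(f'pics/{f}.pkl','rb'))
def ray(im,u,v):
    K=np.array(im['intrinsics'],float);p=cv2.undistortPoints(np.array([[[u,v]]],float),np.eye(3),None) if 0 else None
    d=np.array([(u-K[0,2])/K[0,0],(v-K[1,2])/K[1,1]]);s=d.copy()
    for _ in range(20): s=d/(1+im['k1']*(s@s))
    M=cv2.Rodrigues(np.array(im['rvec'],float))[0];t=np.array(im['tvec'],float).ravel()
    return -M.T@t, M.T@np.array([s[0],s[1],1]) 
def atz(im,u,v,z):
    o,d=ray(im,u,v); return o+d*(z-o[2])/d[2]
def atd(im,u,v):
    o,d=ray(im,u,v); return o+d*float(im['depth'][int(v),int(u)])
E
python3 - <<'E'
from h import *
for n in('top','side'): snap(n,n+'0')
s=manip.get_state(); print({k:np.round(v,3).tolist() for k,v in s.items()}, manip.grasp_offset)
E
```

```text
pics
{'clock': 0.1, 'qpos': [1.073, 0.277, 1.506, 0.0, 1.361, -0.121], 'qd': [0.001, -0.001, -0.004, 0.0, -0.001, -0.0], 'effort': [0.003, -41.77, -24.641, -0.0, 0.006, -0.0], 'position': [0.211, 0.534, 0.231], 'ee_rot': [0.694, 0.132, 0.695, -0.133], 'contact_force': [-0.221, 0.007, 0.197], 'moment': [0.045, 0.0, 0.081], 'width': 0.085} 0.0187
```

View pics/top0.png

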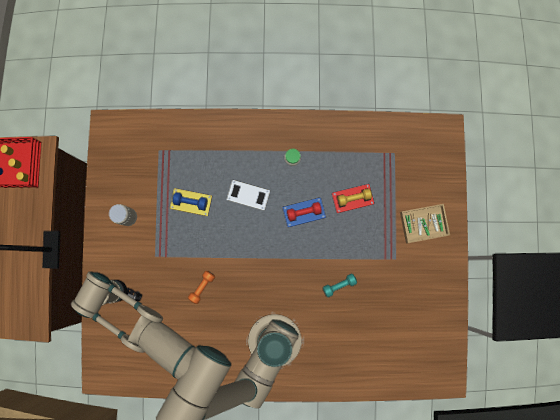

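View pics/side0.png

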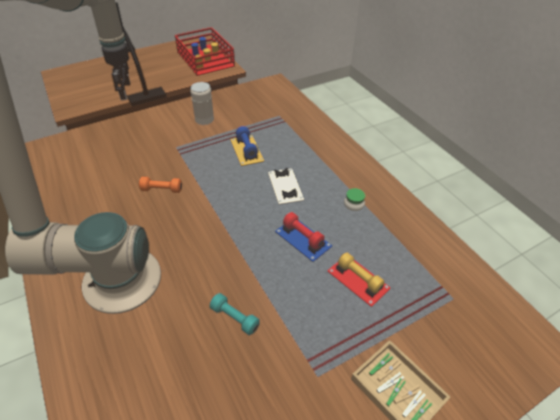

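The top view shows these:
- blue dumbbell on the yellow rest at (190,201)
- empty white rest at (248,195)
- red dumbbell on the blue rest at (304,211)
- yellow dumbbell on the red rest at (353,198)

The orange one at (202,287) and the turquoise one at (340,286) lie on the bare table. They're the look-alikes, so I'll leave them alone. I'll measure the plates and take a confirming crop.

Run:
```python
from h import *
im=load('top0');px=np.array(im['pixels']);hsv=cv2.cvtColor(px,cv2.COLOR_BGR2HSV)
crop=px[140:250,155:400];cv2.imwrite('pics/c0.png',cv2.resize(crop,None,fx=3.2,fy=3.2,interpolation=cv2.INTER_CUBIC))
for n,(u,v) in dict(Y=(190,202),W=(248,195),B=(304,212),Rd=(353,198)).items():
    m=np.zeros(px.shape[:2],np.uint8);w=slice(v-20,v+21),slice(u-26,u+26)
    H=hsv[w];m[w]=((H[...,1]>120)|(H[...,2]>190))*255
    nl,lab,st,_=cv2.connectedComponentsWithStats(m);k=1+st[1:,4].argmax()
    ys,xs=np.where(lab==k)
    P=np.array([atz(im,x,y,.008)[:2] for x,y in zip(xs,ys)]).astype(np.float32)
    c,s,a=cv2.minAreaRect(P);b=cv2.boxPoints((c,s,a))
    e=b[1]-b[0];e2=b[2]-b[1];L=e if np.hypot(*e)>np.hypot(*e2) else e2
    if L[1]<0:L=-L
    print(n,np.round(c,4),np.round(s,3),'yaw of y axis from +y (ccw)',round(float(np.arctan2(-L[0],L[1])),3))
s=manip.get_state();q=s['ee_rot'];print(R.from_quat(np.roll(q,-1)).as_matrix().round(3))
```

```text
Y [0.5561 0.3483] [0.159 0.085] yaw of y axis from +y (ccw) -0.194
W [0.5882 0.1144] [0.156 0.083] yaw of y axis from +y (ccw) -0.268
B [ 0.5206 -0.1118] [0.085 0.157] yaw of y axis from +y (ccw) 0.256
Rd [ 0.5792 -0.3111] [0.086 0.159] yaw of y axis from +y (ccw) 0.252
[[-0.001  0.368  0.93 ]
 [-0.001  0.93  -0.368]
 [-1.    -0.002 -0.   ]]
```

View pics/c0.png

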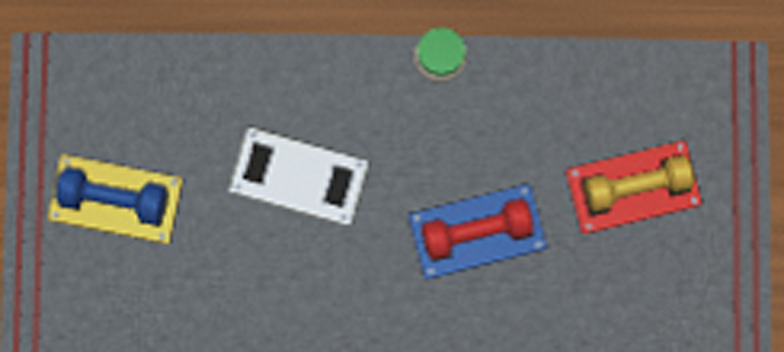

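Identities confirmed, and the plate fits match 86x160. The plan is blue to white, yellow to yellow, red to red, then blue to blue. Next I'll write a helper that works out the shift to a target.

```bash
cat >> h.py <<'E'
REST=dict(Y=(.5561,.3483,-.194),W=(.5882,.1144,-.268),B=(.5206,-.1118,.256),R=(.5792,-.3111,.252))
def plan(x,y,z,a):
    "shift (cm, tool axes) and rotvec to reach TCP x,y,z, tool down, jaws along angle a"
    s=manip.get_state();M=R.from_quat(np.roll(s['ee_rot'],-1));d=M.inv().apply(np.array([x,y,z])-s['position'])*100
    X=np.array([0,0,-1.]);Y=np.array([np.cos(a),np.sin(a),0]);T=R.from_matrix(np.c_[X,Y,np.cross(X,Y)])
    print('d',d.round(2),'dr',(M.inv()*T).as_rotvec().round(3),'clock',round(s['clock'],2),'w',round(s['width'],4),'F',np.round(s['contact_force'],1))
E
python3 -c "
from h import *
plan(.5561,.3483,.17,-.194)"
```

```text
d [ 6.05 -4.6  38.9 ] dr [1.388e+00 1.000e-03 2.000e-03] clock 0.1 w 0.0852 F [-0.2  0.   0.2]
```

```bash
python3 -m creep '{"delta_pos":[[0.6,-0.5,4],[1.2,-0.9,8],[1.8,-1.4,12],[2.4,-1.8,16],[3,-2.3,20],[3.6,-2.8,24],[4.2,-3.2,28],[4.8,-3.7,32],[5.4,-4.1,36],[6.05,-4.6,38.9]],"dr":[[0.139,0,0],[0.278,0,0],[0.417,0,0],[0.556,0,0],[0.695,0,0],[0.834,0,0],[0.973,0,0],[1.112,0,0],[1.25,0,0],[1.388,0,0]]}' 1 60
python3 - <<'E'
from h import *
plan(*REST['Y'][:2],.17,-.194)
snap('wrist','w1')
E
```

```text
clock: 1.1
position: [0.5586, 0.3473, 0.1699]
ee_rot: [-0.447, -0.548, -0.447, 0.548]
contact_force: [-0.9, -0.7, -0.3]
width: 0.085
d [-0.01 -0.27 -0.05] dr [-0.007  0.    -0.   ] clock 1.1 w 0.085 F [-0.9 -0.7 -0.3]
```

View pics/w1.png

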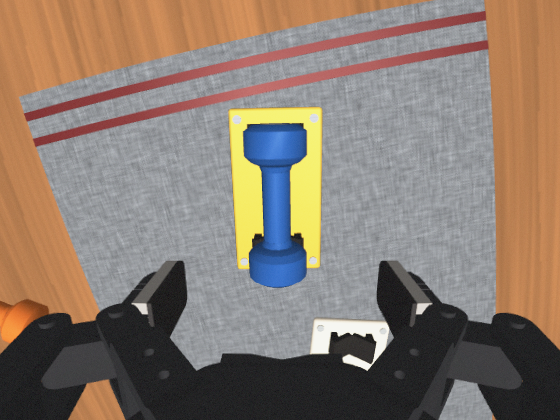

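The wrist view shows the blue dumbbell in the yellow rest, with heads near (275,145) and (278,265) and the handle around (276,205). I'll locate it from depth.

```bash
cat >> h.py <<'E'
HUE=dict(blue=(100,125),yellow=(20,33),red=(0,6,172,180))
def cloud(im,mask):
    ys,xs=np.where(mask&(im['depth']>0)); return np.array([atd(im,x,y) for x,y in zip(xs,ys)])
def find(f,col,rest,zmin=.018,guess=None):
    "dumbbell centre offset (along/across) in rest frame, axis angle, from depth + colour; also xy"
    im=load(f);H=cv2.cvtColor(np.array(im['pixels']),cv2.COLOR_BGR2HSV);h=H[...,0];t=HUE[col]
    m=(h>=t[0])&(h<=t[1])
    if len(t)>2:m|=(h>=t[2])
    m&=(H[...,1]>110)&(H[...,2]>40)
    P=cloud(im,m);x0,y0,a=REST[rest]
    D=P[:,:2]-[x0,y0];c,s=np.cos(a),np.sin(a);Q=np.c_[D@[c,s],D@[-s,c],P[:,2]]
    Q=Q[(abs(Q[:,0])<.045)&(abs(Q[:,1])<.09)&(Q[:,2]>zmin)]
    lo,hi=np.percentile(Q[:,1],[.5,99.5]);mid=(lo+hi)/2
    # axis from top ridge: per slice of y take mean x of top points
    pts=[]
    for yy in np.arange(lo+.005,hi-.005,.006):
        S=Q[abs(Q[:,1]-yy)<.004]
        if len(S)>8: pts.append((yy,np.median(S[S[:,2]>S[:,2].max()-.004][:,0]),S[:,2].max()))
    pts=np.array(pts);k=np.polyfit(pts[:,0],pts[:,1],1);xc=np.polyval(k,mid)
    print(col,'on',rest,'n',len(Q),'y',np.round([lo,hi,mid],4),'len',round(hi-lo,4),'x',round(xc,4),'dang',round(-k[0],3),'top',pts[:,2].max().round(4),'handle top',np.median(pts[abs(pts[:,0]-mid)<.025][:,2]).round(4))
    print(' xy',(np.array([x0,y0])+np.array([c,s])*xc+np.array([-s,c])*mid).round(4),'angle',round(a-k[0],3))
def plate(f,rest,lo,hi):
    im=load(f);H=cv2.cvtColor(np.array(im['pixels']),cv2.COLOR_BGR2HSV);m=np.all((H>=lo)&(H<=hi),2)
    P=cloud(im,m);x0,y0,_=REST[rest];P=P[(np.hypot(P[:,0]-x0,P[:,1]-y0)<.11)&(abs(P[:,2]-.008)<.006)]
    c,s,a=cv2.minAreaRect(P[:,:2].astype(np.float32));print('plate',rest,np.round(c,4),np.round(s,4),round(a,1),'rad mod',round(np.deg2rad(a)-(np.pi/2 if a>45 else 0),3))
E
python3 - <<'E'
from h import *
find('w1','blue','Y'); plate('w1','Y',(20,110,100),(34,255,255))
E
```

```text
blue on Y n 6694 y [-0.0668  0.0634 -0.0017] len 0.1302 x -0.0013 dang 0.01 top 0.0728 handle top 0.0581
 xy [0.5545 0.3469] angle -0.184
plate Y [0.5545 0.3475] [0.1588 0.086 ] 79.5 rad mod -0.183
```

```bash
python3 -c "
from h import *
plan(.5545,.347,.025,-.184)"
```

```text
d [14.34 -0.85 -0.14] dr [-0.023  0.003 -0.003] clock 1.15 w 0.0855 F [ 3.3 -0.4 -1.1]
```

```bash
python3 -m creep '{"delta_pos":[[4,-0.4,0],[7,-0.4,0],[9,-0.4,0],[9,-0.4,0],[9,-0.4,0],[9,-0.4,0]],"dr":[[0,0,0],[0,0,0],[0,0,0],[0,0,0],[0,0,0],[0,0,0]]}'
python3 -c "
from h import *
plan(.5545,.347,.025,-.184)"
```

```text
clock: 1.75
position: [0.5534, 0.3502, 0.0824]
ee_rot: [0.45, 0.547, 0.449, -0.545]
contact_force: [-0.8, 0.2, -0.2]
width: 0.0855
d [5.74 0.16 0.3 ] dr [-0.01  -0.002 -0.002] clock 1.75 w 0.0855 F [-0.8  0.2 -0.2]
```

```bash
python3 -m creep '{"delta_pos":[[2,0.1,0.2],[4,0.15,0.3],[5.6,0.15,0.3],[5.6,0.15,0.3],[5.6,0.15,0.3]],"dr":[[0,0,0],[-0.01,0,0],[-0.01,0,0],[-0.01,0,0],[-0.01,0,0]]}'
python3 -c "
from h import *
plan(.5545,.347,.025,-.184)"
```

```text
clock: 2.25
position: [0.5541, 0.3468, 0.0261]
ee_rot: [0.452, 0.545, 0.452, -0.543]
contact_force: [0.5, -0.5, -0.2]
width: 0.0857
d [ 0.11  0.03 -0.02] dr [ 0.    -0.001 -0.002] clock 2.25 w 0.0857 F [ 0.5 -0.5 -0.2]
```

Good. I'll close on it, then lift.

```bash
python3 -m creep '{"delta_pos":[[0,0,0],[0,0,0],[0,0,0],[0,0,0],[0,0,0],[0,0,0],[0,0,0],[0,0,0],[0,0,0],[0,0,0]],"dr":[[0,0,0],[0,0,0],[0,0,0],[0,0,0],[0,0,0],[0,0,0],[0,0,0],[0,0,0],[0,0,0],[0,0,0]]}' -1 60
python3 -m creep '{"delta_pos":[[-0.5,0,0],[-1.5,0,0],[-3,0,0],[-5,0,0],[-7,0,0],[-9,0,0],[-10,0,0],[-10,0,0],[-10,0,0]],"dr":[[0,0,0],[0,0,0],[0,0,0],[0,0,0],[0,0,0],[0,0,0],[0,0,0],[0,0,0],[0,0,0]]}'
python3 - <<'E'
from h import *
plan(*REST['W'][:2],.125,REST['W'][2]); snap('wrist','w2'); find('w2','blue','Y')
E
```

```text
clock: 3.25
position: [0.5538, 0.3464, 0.0255]
ee_rot: [0.452, 0.544, 0.452, -0.543]
contact_force: [-0.1, -1.0, 5.2]
width: 0.0223
clock: 4.15
position: [0.5525, 0.346, 0.1238]
ee_rot: [-0.452, -0.543, -0.452, 0.545]
contact_force: [-0.6, -0.1, -6.1]
width: 0.022
d [-0.11  7.74 22.12] dr [0.084 0.001 0.002] clock 4.15 w 0.022 F [-0.6 -0.1 -6.1]
blue on Y n 19334 y [-0.041   0.0632  0.0111] len 0.1041 x -0.0011 dang 0.065 top 0.2006 handle top 0.1569
 xy [0.5571 0.3594] angle -0.129
```

View pics/w2.png

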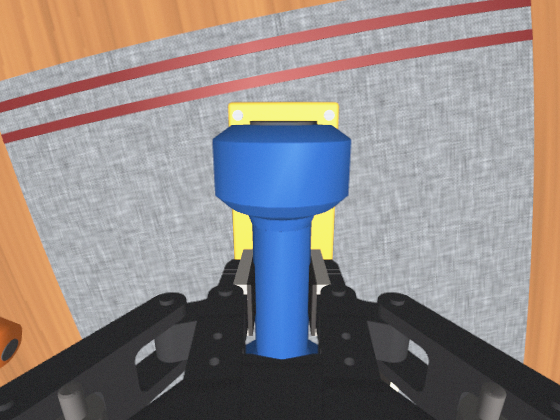

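Grip is good: the far head is level at (281,165) and the pads are on the handle. Moving to the white rest.

```bash
python3 -m creep '{"delta_pos":[[0,0.8,2.5],[0,2,6],[0,3.3,9.5],[0,4.6,13],[0,5.8,16.5],[0,6.9,19.5],[0,7.7,22],[0,7.7,22],[0,7.7,22],[0,7.7,22]],"dr":[[0.01,0,0],[0.02,0,0],[0.04,0,0],[0.06,0,0],[0.07,0,0],[0.084,0,0],[0.084,0,0],[0.084,0,0],[0.084,0,0],[0.084,0,0]]}'
python3 - <<'E'
from h import *
plan(*REST['W'][:2],.027,REST['W'][2]); snap('wrist','w3'); plate('w3','W',(0,0,170),(180,60,255))
E
```

```text
clock: 5.2
position: [0.5881, 0.1166, 0.124]
ee_rot: [-0.428, -0.562, -0.429, 0.563]
contact_force: [0.0, -0.1, -6.8]
width: 0.0224
d [9.7  0.08 0.21] dr [ 0.    -0.     0.002] clock 5.2 w 0.0224 F [ 0.  -0.1 -6.8]
plate W [0.5917 0.1268] [0.1941 0.2199] 74.4 rad mod -0.273
```

View pics/w3.png

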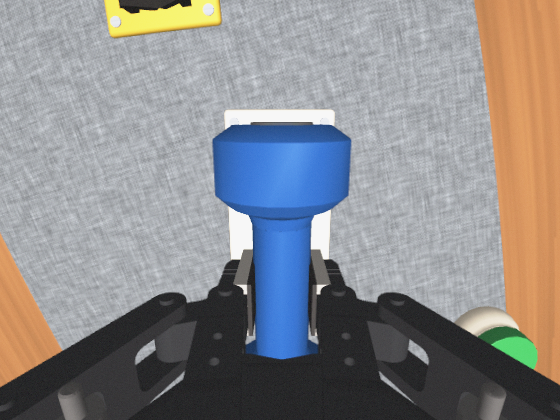

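The white plate sits squarely below, with its far edge at y=110 and spanning x 224–334. Residual is about 1 mm across and 4 mm along. Lowering.

```bash
python3 -m creep '{"delta_pos":[[1,0,0.3],[3,0,0.3],[5,0,0.3],[7,0,0.3],[8.3,0,0.3],[9,0,0.3],[9.4,0,0.3],[9.6,0,0.3],[9.6,0,0.3],[9.6,0,0.3]],"dr":[[0,0,0],[0,0,0],[0,0,0],[0,0,0],[0,0,0],[0,0,0],[0,0,0],[0,0,0],[0,0,0],[0,0,0]]}'
python3 -c "
from h import *
plan(.5875,.1135,.025,-.27)"
```

```text
clock: 6.25
position: [0.5886, 0.1131, 0.0296]
ee_rot: [0.429, 0.563, 0.428, -0.562]
contact_force: [1.1, -0.2, -6.8]
width: 0.0219
d [ 0.45 -0.12 -0.01] dr [ 0.002 -0.001 -0.001] clock 6.25 w 0.0219 F [ 1.1 -0.2 -6.8]
```

```bash
python3 -m creep '{"delta_pos":[[0.15,0,0],[0.3,0,0],[0.4,0,0],[0.45,0,0],[0.45,0,0]],"dr":[[0,0,0],[0,0,0],[0,0,0],[0,0,0],[0,0,0]]}'
```

```text
clock: 6.75
position: [0.5886, 0.1132, 0.0278]
ee_rot: [0.429, 0.563, 0.428, -0.561]
contact_force: [-6.0, -0.4, 12.3]
width: 0.0221
```

Seated: the force reversed. Releasing and lifting.

```bash
python3 -m creep '{"delta_pos":[[0,0,0],[0,0,0],[0,0,0],[0,0,0],[0,0,0],[0,0,0],[0,0,0],[0,0,0]],"dr":[[0,0,0],[0,0,0],[0,0,0],[0,0,0],[0,0,0],[0,0,0],[0,0,0],[0,0,0]]}' 1
python3 -m creep '{"delta_pos":[[-2,0,0],[-5,0,0],[-9,0,0],[-12,0,0],[-14.5,0,0],[-14.5,0,0],[-14.5,0,0],[-14.5,0,0]],"dr":[[0,0,0],[0,0,0],[0,0,0],[0,0,0],[0,0,0],[0,0,0],[0,0,0],[0,0,0]]}'
python3 - <<'E'
from h import *
snap('wrist','w4'); find('w4','blue','W'); plan(*REST['R'][:2],.17,REST['R'][2])
E
```

```text
clock: 7.55
position: [0.588, 0.1131, 0.0242]
ee_rot: [-0.429, -0.562, -0.429, 0.562]
contact_force: [-0.7, 0.1, 0.2]
width: 0.0856
clock: 8.35
position: [0.5869, 0.113, 0.1677]
ee_rot: [-0.428, -0.561, -0.429, 0.563]
contact_force: [0.1, 0.1, -0.2]
width: 0.0851
blue on W n 6821 y [-0.0655  0.0644 -0.0006] len 0.1299 x -0.002 dang -0.003 top 0.2455 handle top 0.058
 xy [0.5861 0.1144] angle -0.271
d [-0.24 10.49 41.1 ] dr [-0.52   0.     0.003] clock 8.4 w 0.0856 F [ 0.1 -0.1 -0.6]
```

Blue is seated on white at the same handle height as before. On to yellow, on the red rest.

```bash
python3 -m creep '{"delta_pos":[[0,0.6,2.5],[0,1.7,6.5],[0,2.8,11],[0,3.9,15.5],[0,5.1,20],[0,6.2,24.5],[0,7.4,29],[0,8.5,33.5],[0,9.6,37.5],[0,10.5,41]],"dr":[[-0.03,0,0],[-0.09,0,0],[-0.15,0,0],[-0.21,0,0],[-0.27,0,0],[-0.33,0,0],[-0.39,0,0],[-0.45,0,0],[-0.5,0,0],[-0.52,0,0]]}'
python3 -m creep '{"delta_pos":[[0,0,0],[0,0,0],[0,0,0],[0,0,0]],"dr":[[0,0,0],[0,0,0],[0,0,0],[0,0,0]]}'
python3 - <<'E'
from h import *
snap('wrist','w5'); find('w5','yellow','R'); plate('w5','R',(0,150,80),(6,255,255)); plan(*REST['R'][:2],.02,REST['R'][2])
E
```

```text
clock: 9.4
position: [0.5797, -0.3122, 0.1674]
ee_rot: [0.558, 0.433, 0.56, -0.433]
contact_force: [0.1, 0.8, -0.3]
width: 0.0856
clock: 9.8
position: [0.5806, -0.3086, 0.1689]
ee_rot: [0.559, 0.433, 0.56, -0.433]
contact_force: [-0.0, -0.6, -0.3]
width: 0.0854
yellow on R n 5827 y [-0.0664  0.0651 -0.0007] len 0.1315 x -0.0024 dang 0.001 top 0.0641 handle top 0.0533
 xy [ 0.5771 -0.3123] angle 0.253
plate R [ 0.5769 -0.313 ] [0.0855 0.158 ] 14.5 rad mod 0.253
d [14.91 -0.21  0.21] dr [ 0.002 -0.001  0.   ] clock 9.85 w 0.0854 F [-0.3  0.4  0.4]
```

View pics/w5.png

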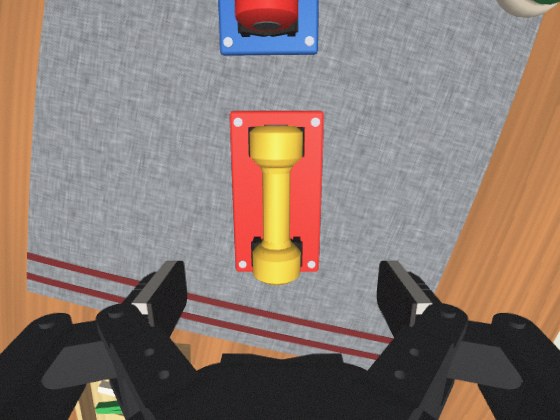

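Yellow is centred on the red plate, with heads at (277,147) and (277,262). Descending to grip.

```bash
python3 -m creep '{"delta_pos":[[2,-0.4,0.3],[5,-0.4,0.3],[8,-0.4,0.3],[11,-0.4,0.3],[13,-0.4,0.3],[14.2,-0.4,0.3],[14.7,-0.4,0.3],[14.7,-0.4,0.3],[14.7,-0.4,0.3]],"dr":[[0,0,0],[0,0,0],[0,0,0],[0,0,0],[0,0,0],[0,0,0],[0,0,0],[0,0,0],[0,0,0]]}'
python3 -c "
from h import *
plan(.577,-.3125,.02,.253)"
```

```text
clock: 10.75
position: [0.5784, -0.3143, 0.0235]
ee_rot: [0.56, 0.433, 0.558, -0.433]
contact_force: [0.7, -0.5, 0.5]
width: 0.0854
d [ 0.35 -0.09 -0.21] dr [-0.001  0.002 -0.002] clock 10.75 w 0.0854 F [ 0.7 -0.5  0.5]
```

```bash
python3 -m creep '{"delta_pos":[[0.3,0,-0.2],[0.3,0,-0.2],[0.3,0,-0.2]],"dr":[[0,0,0],[0,0,0],[0,0,0]]}'
python3 -m creep '{"delta_pos":[[0,0,0],[0,0,0],[0,0,0],[0,0,0],[0,0,0],[0,0,0],[0,0,0],[0,0,0],[0,0,0],[0,0,0]],"dr":[[0,0,0],[0,0,0],[0,0,0],[0,0,0],[0,0,0],[0,0,0],[0,0,0],[0,0,0],[0,0,0],[0,0,0]]}' -1 60
python3 -m creep '{"delta_pos":[[-0.5,0,0],[-1.5,0,0],[-3,0,0],[-5,0,0],[-8,0,0],[-11,0,0],[-12,0,0],[-12,0,0],[-12,0,0]],"dr":[[0,0,0],[0,0,0],[0,0,0],[0,0,0],[0,0,0],[0,0,0],[0,0,0],[0,0,0],[0,0,0]]}'
python3 -c "
from h import *
plan(.5545,.3475,.14,-.183)"
```

```text
clock: 11.05
position: [0.5772, -0.3121, 0.0197]
ee_rot: [0.559, 0.433, 0.559, -0.433]
contact_force: [-0.2, -0.2, -1.0]
width: 0.0858
clock: 12.05
position: [0.5766, -0.3122, 0.0195]
ee_rot: [0.559, 0.433, 0.559, -0.433]
contact_force: [-4.5, -1.4, 5.1]
width: 0.0222
clock: 12.95
position: [0.5764, -0.3114, 0.1379]
ee_rot: [0.558, 0.433, 0.56, -0.433]
contact_force: [-0.1, -0.7, -4.6]
width: 0.0224
d [ -0.1   14.31 -64.35] dr [ 0.435 -0.002  0.002] clock 12.95 w 0.0224 F [-0.1 -0.7 -4.6]
```

```bash
python3 -m creep '{"delta_pos":[[0,0.4,-2],[0,1.2,-5.5],[0,2.1,-9.5],[0,3,-13.5],[0,3.9,-17.5],[0,4.8,-21.5],[0,5.7,-25.5],[0,6.6,-29.5],[0,7.4,-33.5],[0,8.3,-37.5]],"dr":[[0.015,0,0],[0.04,0,0],[0.07,0,0],[0.1,0,0],[0.13,0,0],[0.16,0,0],[0.19,0,0],[0.22,0,0],[0.25,0,0],[0.28,0,0]]}'
python3 -c "
from h import *
plan(.5545,.3475,.14,-.183)"
```

```text
clock: 13.95
position: [0.5622, 0.0734, 0.1371]
ee_rot: [-0.492, -0.506, -0.494, 0.508]
contact_force: [0.3, 1.2, -4.0]
width: 0.0225
d [ -0.28  -1.57 -27.37] dr [0.154 0.    0.004] clock 13.95 w 0.0225 F [ 0.3  1.2 -4. ]
```

```bash
python3 -m creep '{"delta_pos":[[0,-0.2,-4],[0,-0.5,-8],[0,-0.7,-12],[0,-0.9,-16],[0,-1.2,-20],[0,-1.4,-24],[0,-1.6,-26.5],[0,-1.6,-27.4],[0,-1.6,-27.4],[0,-1.6,-27.4]],"dr":[[0.02,0,0],[0.05,0,0],[0.07,0,0],[0.1,0,0],[0.12,0,0],[0.14,0,0],[0.154,0,0],[0.154,0,0],[0.154,0,0],[0.154,0,0]]}'
python3 -m creep '{"delta_pos":[[0,0,0],[0,0,0],[0,0,0]],"dr":[[0,0,0],[0,0,0],[0,0,0]]}'
python3 -c "
from h import *
plan(.5545,.3475,.02,-.183)"
```

```text
clock: 14.95
position: [0.555, 0.3447, 0.138]
ee_rot: [-0.453, -0.542, -0.452, 0.544]
contact_force: [-0.1, -0.2, -4.8]
width: 0.0221
clock: 15.25
position: [0.5559, 0.3451, 0.1395]
ee_rot: [0.452, 0.544, 0.452, -0.544]
contact_force: [-0.6, 0.1, -4.1]
width: 0.0223
d [11.95 -0.18 -0.21] dr [-0.  0. -0.] clock 15.25 w 0.0223 F [-0.6  0.1 -4.1]
```

```bash
python3 -m creep '{"delta_pos":[[2,-0.1,-0.2],[5,-0.1,-0.2],[8,-0.1,-0.2],[9.5,-0.1,-0.2],[10.4,-0.1,-0.2],[10.9,-0.1,-0.2],[11.2,-0.1,-0.2],[11.4,-0.1,-0.2],[11.5,-0.1,-0.2],[11.5,-0.1,-0.2]],"dr":[[0,0,0],[0,0,0],[0,0,0],[0,0,0],[0,0,0],[0,0,0],[0,0,0],[0,0,0],[0,0,0],[0,0,0]]}'
python3 -c "
from h import *
plan(.5545,.3475,.02,-.183)"
```

```text
clock: 16.25
position: [0.5553, 0.3484, 0.0249]
ee_rot: [0.453, 0.544, 0.452, -0.543]
contact_force: [0.9, -0.7, -5.1]
width: 0.022
d [ 0.49 -0.06  0.11] dr [ 0.001 -0.001 -0.001] clock 16.25 w 0.022 F [ 0.9 -0.7 -5.1]
```

```bash
python3 -m creep '{"delta_pos":[[0.15,-0.05,0.1],[0.3,-0.05,0.1],[0.4,-0.05,0.1],[0.45,-0.05,0.1],[0.45,-0.05,0.1]],"dr":[[0,0,0],[0,0,0],[0,0,0],[0,0,0],[0,0,0]]}'
```

```text
clock: 16.75
position: [0.5542, 0.3474, 0.0198]
ee_rot: [-0.452, -0.543, -0.453, 0.543]
contact_force: [-0.1, 0.3, -3.9]
width: 0.022
```

```bash
python3 -m creep '{"delta_pos":[[0.1,0,0],[0.15,0,0],[0.15,0,0],[0.15,0,0]],"dr":[[0,0,0],[0,0,0],[0,0,0],[0,0,0]]}'
```

```text
clock: 17.15
position: [0.5543, 0.3474, 0.0197]
ee_rot: [0.453, 0.544, 0.452, -0.543]
contact_force: [-3.1, -0.9, 5.6]
width: 0.0222
```

Contact. Releasing, lifting and checking.

```bash
python3 -m creep '{"delta_pos":[[0,0,0],[0,0,0],[0,0,0],[0,0,0],[0,0,0],[0,0,0],[0,0,0],[0,0,0]],"dr":[[0,0,0],[0,0,0],[0,0,0],[0,0,0],[0,0,0],[0,0,0],[0,0,0],[0,0,0]]}' 1
python3 -m creep '{"delta_pos":[[-2,0,0],[-5,0,0],[-9,0,0],[-12,0,0],[-15,0,0],[-15,0,0],[-15,0,0],[-15,0,0]],"dr":[[0,0,0],[0,0,0],[0,0,0],[0,0,0],[0,0,0],[0,0,0],[0,0,0],[0,0,0]]}'
python3 - <<'E'
from h import *
snap('wrist','w6'); REST['Y']=(.5545,.3475,-.183); find('w6','yellow','Y'); plan(*REST['B'][:2],.17,REST['B'][2])
E
```

```text
clock: 17.95
position: [0.5543, 0.3474, 0.0183]
ee_rot: [0.452, 0.543, 0.453, -0.543]
contact_force: [0.4, -0.8, -0.5]
width: 0.0852
clock: 18.75
position: [0.5534, 0.3469, 0.1669]
ee_rot: [-0.452, -0.542, -0.453, 0.544]
contact_force: [0.3, 0.2, -0.3]
width: 0.0853
yellow on Y n 6162 y [-0.0659  0.0652 -0.0004] len 0.1311 x -0.0001 dang 0.002 top 0.064 handle top 0.0533
 xy [0.5543 0.3472] angle -0.181
d [-0.27  5.08 45.71] dr [-0.438  0.001  0.003] clock 18.8 w 0.0855 F [ 0.4  0.5 -0.2]
```

View pics/w6.png

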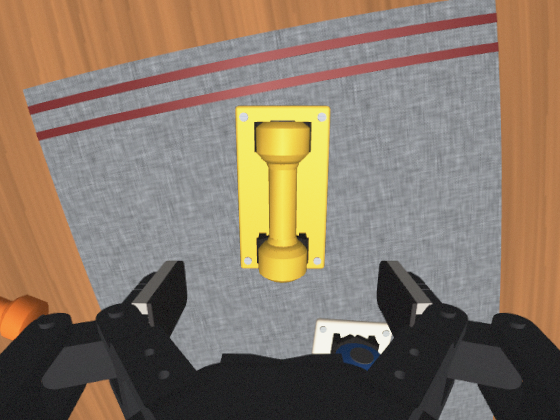

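Yellow is squarely seated in the yellow rest, heads at (284,143) and (284,260). Now for red, on the blue rest.

```bash
python3 -m creep '{"delta_pos":[[0,0.3,3],[0,0.8,7.5],[0,1.3,12],[0,1.8,16.5],[0,2.3,21],[0,2.8,25.5],[0,3.3,30],[0,3.8,34.5],[0,4.4,39.5],[0,4.8,43.5]],"dr":[[-0.03,0,0],[-0.07,0,0],[-0.12,0,0],[-0.16,0,0],[-0.2,0,0],[-0.25,0,0],[-0.29,0,0],[-0.34,0,0],[-0.38,0,0],[-0.42,0,0]]}'
python3 -m creep '{"delta_pos":[[0,0.2,2.1],[0,0.2,2.1],[0,0.2,2.1],[0,0.2,2.1],[0,0.2,2.1]],"dr":[[-0.018,0,0],[-0.018,0,0],[-0.018,0,0],[-0.018,0,0],[-0.018,0,0]]}'
python3 - <<'E'
from h import *
snap('wrist','w7'); find('w7','red','B'); plate('w7','B',(100,100,60),(125,255,255)); plan(*REST['B'][:2],.022,REST['B'][2])
E
```

```text
clock: 19.8
position: [0.5217, -0.0914, 0.167]
ee_rot: [0.555, 0.436, 0.557, -0.437]
contact_force: [0.8, 0.4, 0.3]
width: 0.0853
clock: 20.3
position: [0.5293, -0.1077, 0.168]
ee_rot: [0.56, 0.432, 0.56, -0.432]
contact_force: [0.3, -1.0, 0.3]
width: 0.0852
red on B n 6482 y [-0.0625  0.0685  0.003 ] len 0.131 x -0.0032 dang -0.016 top 0.2452 handle top 0.0558
 xy [ 0.5168 -0.1097] angle 0.24
plate B [ 0.5185 -0.1151] [0.0859 0.1619] 14.9 rad mod 0.261
d [14.61 -0.95  0.17] dr [ 0.002 -0.001  0.   ] clock 20.35 w 0.0856 F [-0.2 -0.3  0.2]
```

View pics/w7.png

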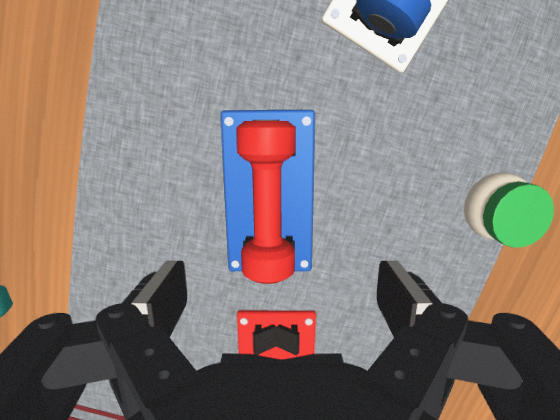

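Red is centred on the blue plate, heads at (267,142) and (268,262). Descending to grip.

```bash
python3 -m creep '{"delta_pos":[[2,-0.8,0.1],[5,-1.2,0.1],[8,-1.2,0.1],[11,-1.2,0.1],[13,-1.2,0.1],[14,-1.2,0.1],[14.4,-1.2,0.1],[14.4,-1.2,0.1],[14.4,-1.2,0.1]],"dr":[[0,0,0],[0,0,0],[0,0,0],[0,0,0],[0,0,0],[0,0,0],[0,0,0],[0,0,0],[0,0,0]]}'
python3 -c "
from h import *
plan(.518,-.112,.022,.256)"
```

```text
clock: 21.25
position: [0.5193, -0.1132, 0.0253]
ee_rot: [0.561, 0.432, 0.559, -0.432]
contact_force: [-0.0, 0.7, 0.0]
width: 0.0855
d [ 0.33 -0.09 -0.15] dr [ 0.     0.001 -0.002] clock 21.25 w 0.0855 F [-0.   0.7  0. ]
```

```bash
python3 -m creep '{"delta_pos":[[0.3,0,-0.1],[0.3,0,-0.1],[0.3,0,-0.1]],"dr":[[0,0,0],[0,0,0],[0,0,0]]}'
python3 -m creep '{"delta_pos":[[0,0,0],[0,0,0],[0,0,0],[0,0,0],[0,0,0],[0,0,0],[0,0,0],[0,0,0],[0,0,0],[0,0,0]],"dr":[[0,0,0],[0,0,0],[0,0,0],[0,0,0],[0,0,0],[0,0,0],[0,0,0],[0,0,0],[0,0,0],[0,0,0]]}' -1 60
python3 -m creep '{"delta_pos":[[-0.5,0,0],[-1.5,0,0],[-3,0,0],[-5,0,0],[-8,0,0],[-9.5,0,0],[-10,0,0],[-10,0,0],[-10,0,0]],"dr":[[0,0,0],[0,0,0],[0,0,0],[0,0,0],[0,0,0],[0,0,0],[0,0,0],[0,0,0],[0,0,0]]}'
python3 -c "
from h import *
plan(.577,-.3135,.12,.253)"
```

```text
clock: 21.55
position: [0.5182, -0.1121, 0.0216]
ee_rot: [0.56, 0.432, 0.56, -0.432]
contact_force: [0.2, 0.8, 0.5]
width: 0.0853
clock: 22.55
position: [0.5174, -0.1123, 0.0215]
ee_rot: [0.56, 0.432, 0.56, -0.432]
contact_force: [-3.7, -2.1, 5.3]
width: 0.0227
clock: 23.45
position: [0.5172, -0.1117, 0.1203]
ee_rot: [0.559, 0.432, 0.56, -0.432]
contact_force: [0.3, 0.4, -5.2]
width: 0.0221
d [ 0.    0.68 21.03] dr [ 0.003 -0.001  0.002] clock 23.45 w 0.0221 F [ 0.3  0.4 -5.2]
```

```bash
python3 -m creep '{"delta_pos":[[0,0.1,2],[0,0.2,5.5],[0,0.3,9.5],[0,0.5,13.5],[0,0.6,17],[0,0.7,20],[0,0.7,21],[0,0.7,21],[0,0.7,21],[0,0.7,21]],"dr":[[0,0,0],[0,0,0],[0,0,0],[0,0,0],[0,0,0],[0,0,0],[0,0,0],[0,0,0],[0,0,0],[0,0,0]]}'
python3 -c "
from h import *
plan(.577,-.3135,.022,.253)"
```

```text
clock: 24.45
position: [0.5773, -0.3119, 0.1207]
ee_rot: [0.559, 0.432, 0.561, -0.432]
contact_force: [0.0, -0.3, -4.9]
width: 0.0223
d [ 9.87 -0.06  0.17] dr [ 0.004 -0.002  0.001] clock 24.45 w 0.0223 F [ 0.  -0.3 -4.9]
```

```bash
python3 -m creep '{"delta_pos":[[1,0,0.1],[3,0,0.1],[5.5,0,0.1],[7.5,0,0.1],[8.5,0,0.1],[9,0,0.1],[9.3,0,0.1],[9.4,0,0.1],[9.4,0,0.1],[9.4,0,0.1]],"dr":[[0,0,0],[0,0,0],[0,0,0],[0,0,0],[0,0,0],[0,0,0],[0,0,0],[0,0,0],[0,0,0],[0,0,0]]}'
python3 -c "
from h import *
plan(.577,-.3135,.0215,.253)"
```

```text
clock: 25.45
position: [0.5787, -0.3148, 0.0281]
ee_rot: [0.56, 0.432, 0.559, -0.432]
contact_force: [-0.6, -0.9, -5.1]
width: 0.0224
d [ 0.66 -0.14 -0.17] dr [ 0.003  0.001 -0.001] clock 25.45 w 0.0224 F [-0.6 -0.9 -5.1]
```

```bash
python3 -m creep '{"delta_pos":[[0.2,-0.1,-0.1],[0.4,-0.1,-0.1],[0.55,-0.1,-0.1],[0.65,-0.1,-0.1],[0.65,-0.1,-0.1],[0.65,-0.1,-0.1]],"dr":[[0,0,0],[0,0,0],[0,0,0],[0,0,0],[0,0,0],[0,0,0]]}'
```

```text
clock: 26.05
position: [0.577, -0.3136, 0.0217]
ee_rot: [0.56, 0.432, 0.56, -0.432]
contact_force: [-3.3, 2.8, 5.8]
width: 0.0224
```

Seated contact. Release, lift and check.

```bash
python3 -m creep '{"delta_pos":[[0,0,0],[0,0,0],[0,0,0],[0,0,0],[0,0,0],[0,0,0],[0,0,0],[0,0,0]],"dr":[[0,0,0],[0,0,0],[0,0,0],[0,0,0],[0,0,0],[0,0,0],[0,0,0],[0,0,0]]}' 1
python3 -m creep '{"delta_pos":[[-2,0,0],[-5,0,0],[-9,0,0],[-12,0,0],[-15,0,0],[-15,0,0],[-15,0,0],[-15,0,0]],"dr":[[0,0,0],[0,0,0],[0,0,0],[0,0,0],[0,0,0],[0,0,0],[0,0,0],[0,0,0]]}'
python3 - <<'E'
from h import *
snap('wrist','w8'); REST['R']=(.577,-.313,.253); find('w8','red','R'); plan(.5865,.1135,.17,-.27)
E
```

```text
clock: 26.85
position: [0.5771, -0.3137, 0.0208]
ee_rot: [0.56, 0.432, 0.56, -0.432]
contact_force: [0.5, -0.6, 0.4]
width: 0.0855
clock: 27.65
position: [0.5763, -0.3132, 0.1694]
ee_rot: [0.559, 0.432, 0.561, -0.432]
contact_force: [-0.1, -1.0, -0.3]
width: 0.0856
red on R n 6506 y [-0.0632  0.0676  0.0022] len 0.1308 x 0.0022 dang -0.025 top 0.2528 handle top 0.056
 xy [ 0.5785 -0.3103] angle 0.228
d [-2.000e-02  1.180e+01 -4.101e+01] dr [ 0.526 -0.002  0.003] clock 27.7 w 0.0852 F [0.2 0.1 0.2]
```

View pics/w8.png

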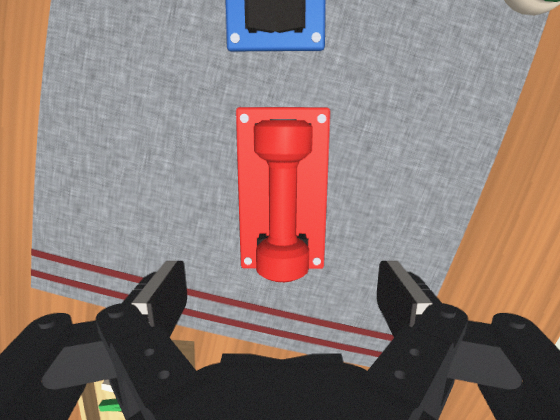

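Red is squarely seated in the red rest, heads at (283,140) and (283,260) and the plate spanning x 237–329. Last, blue from the white rest.

```bash
python3 -m creep '{"delta_pos":[[0,0.8,-2.8],[0,2,-7],[0,3.3,-11.5],[0,4.5,-15.5],[0,5.7,-20],[0,7,-24.5],[0,8.2,-28.5],[0,9.5,-33],[0,10.7,-37],[0,11.6,-40.5]],"dr":[[0.03,0,0],[0.09,0,0],[0.15,0,0],[0.2,0,0],[0.25,0,0],[0.31,0,0],[0.37,0,0],[0.42,0,0],[0.47,0,0],[0.52,0,0]]}'
python3 -m creep '{"delta_pos":[[0,0,-0.5],[0,0,-0.5],[0,0,-0.5],[0,0,-0.5],[0,0,-0.5]],"dr":[[0,0,0],[0,0,0],[0,0,0],[0,0,0],[0,0,0]]}'
python3 - <<'E'
from h import *
snap('wrist','w9'); find('w9','blue','W'); plan(.5865,.1138,.025,-.271)
E
```

```text
clock: 28.7
position: [0.5858, 0.1097, 0.1693]
ee_rot: [-0.429, -0.561, -0.43, 0.562]
contact_force: [0.7, -0.4, 0.1]
width: 0.0851
clock: 29.2
position: [0.588, 0.1109, 0.1707]
ee_rot: [-0.429, -0.562, -0.429, 0.562]
contact_force: [-0.7, -0.1, -0.2]
width: 0.0853
blue on W n 6734 y [-0.0656  0.0642 -0.0007] len 0.1298 x -0.0021 dang -0.002 top 0.2493 handle top 0.0582
 xy [0.586  0.1143] angle -0.27
d [14.58 -0.22 -0.22] dr [0.005 0.    0.   ] clock 29.25 w 0.0855 F [-0.4 -0.3  0.9]
```

```bash
python3 -m creep '{"delta_pos":[[2,-0.2,-0.2],[5,-0.2,-0.2],[8,-0.2,-0.2],[11,-0.2,-0.2],[13,-0.2,-0.2],[14,-0.2,-0.2],[14.3,-0.2,-0.2],[14.3,-0.2,-0.2],[14.3,-0.2,-0.2]],"dr":[[0,0,0],[0,0,0],[0,0,0],[0,0,0],[0,0,0],[0,0,0],[0,0,0],[0,0,0],[0,0,0]]}'
python3 -c "
from h import *
plan(.5865,.1138,.025,-.271)"
```

```text
clock: 30.15
position: [0.5877, 0.1147, 0.029]
ee_rot: [0.43, 0.562, 0.429, -0.561]
contact_force: [0.9, 1.0, 1.0]
width: 0.0854
d [ 0.4  -0.09  0.12] dr [ 0.007 -0.001 -0.002] clock 30.15 w 0.0854 F [0.9 1.  1. ]
```

```bash
python3 -m creep '{"delta_pos":[[0.3,0,0.1],[0.3,0,0.1],[0.3,0,0.1]],"dr":[[0,0,0],[0,0,0],[0,0,0]]}'
python3 -m creep '{"delta_pos":[[0,0,0],[0,0,0],[0,0,0],[0,0,0],[0,0,0],[0,0,0],[0,0,0],[0,0,0],[0,0,0],[0,0,0]],"dr":[[0,0,0],[0,0,0],[0,0,0],[0,0,0],[0,0,0],[0,0,0],[0,0,0],[0,0,0],[0,0,0],[0,0,0]]}' -1 60
python3 -m creep '{"delta_pos":[[-0.5,0,0],[-1.5,0,0],[-3,0,0],[-5,0,0],[-8,0,0],[-9.5,0,0],[-10,0,0],[-10,0,0],[-10,0,0]],"dr":[[0,0,0],[0,0,0],[0,0,0],[0,0,0],[0,0,0],[0,0,0],[0,0,0],[0,0,0],[0,0,0]]}'
python3 -c "
from h import *
plan(.5183,-.1138,.125,.258)"
```

```text
clock: 30.45
position: [0.5865, 0.1137, 0.0252]
ee_rot: [0.43, 0.562, 0.43, -0.561]
contact_force: [0.8, -0.1, 0.2]
width: 0.0858
clock: 31.45
position: [0.5852, 0.1141, 0.0251]
ee_rot: [-0.429, -0.561, -0.43, 0.562]
contact_force: [-3.8, 0.5, 5.8]
width: 0.022
clock: 32.35
position: [0.5854, 0.1136, 0.1236]
ee_rot: [-0.429, -0.561, -0.43, 0.562]
contact_force: [0.7, -1.2, -6.8]
width: 0.022
d [-0.12 -0.54 23.7 ] dr [-0.522  0.     0.002] clock 32.35 w 0.022 F [ 0.7 -1.2 -6.8]
```

```bash
python3 -m creep '{"delta_pos":[[0,0,2],[0,-0.1,5],[0,-0.2,9],[0,-0.3,13],[0,-0.4,17],[0,-0.5,20.5],[0,-0.5,23],[0,-0.5,23.7],[0,-0.5,23.7],[0,-0.5,23.7]],"dr":[[-0.04,0,0],[-0.11,0,0],[-0.2,0,0],[-0.3,0,0],[-0.38,0,0],[-0.46,0,0],[-0.5,0,0],[-0.52,0,0],[-0.52,0,0],[-0.52,0,0]]}'
python3 -m creep '{"delta_pos":[[0,0,0],[0,0,0],[0,0,0]],"dr":[[0,0,0],[0,0,0],[0,0,0]]}'
python3 -c "
from h import *
plan(.5183,-.1138,.025,.258)"
```

```text
clock: 33.35
position: [0.5191, -0.1133, 0.1239]
ee_rot: [0.559, 0.432, 0.56, -0.432]
contact_force: [0.0, -0.4, -6.6]
width: 0.0224
clock: 33.65
position: [0.5198, -0.113, 0.1247]
ee_rot: [0.56, 0.432, 0.56, -0.432]
contact_force: [-1.0, -0.2, -6.5]
width: 0.0221
d [ 9.97 -0.17  0.04] dr [-0.001 -0.     0.   ] clock 33.65 w 0.0221 F [-1.  -0.2 -6.5]
```

```bash
python3 -m creep '{"delta_pos":[[1,-0.1,0],[3,-0.1,0],[5.5,-0.1,0],[7.5,-0.1,0],[8.5,-0.1,0],[9.1,-0.1,0],[9.4,-0.1,0],[9.5,-0.1,0],[9.5,-0.1,0],[9.5,-0.1,0]],"dr":[[0,0,0],[0,0,0],[0,0,0],[0,0,0],[0,0,0],[0,0,0],[0,0,0],[0,0,0],[0,0,0],[0,0,0]]}'
python3 -c "
from h import *
plan(.5183,-.1138,.025,.258)"
```

```text
clock: 34.65
position: [0.5193, -0.1142, 0.0305]
ee_rot: [0.56, 0.432, 0.559, -0.432]
contact_force: [0.3, -0.0, -6.6]
width: 0.0223
d [ 0.55 -0.09 -0.06] dr [-0.002  0.001 -0.001] clock 34.65 w 0.0223 F [ 0.3 -0.  -6.6]
```

```bash
python3 -m creep '{"delta_pos":[[0.2,-0.1,0],[0.35,-0.1,0],[0.5,-0.1,0],[0.55,-0.1,0],[0.55,-0.1,0],[0.55,-0.1,0]],"dr":[[0,0,0],[0,0,0],[0,0,0],[0,0,0],[0,0,0],[0,0,0]]}'
```

```text
clock: 35.25
position: [0.518, -0.1143, 0.0252]
ee_rot: [0.56, 0.432, 0.56, -0.432]
contact_force: [-2.2, 1.6, 5.9]
width: 0.0222
```

```bash
python3 -m creep '{"delta_pos":[[0,0,0],[0,0,0],[0,0,0],[0,0,0],[0,0,0],[0,0,0],[0,0,0],[0,0,0]],"dr":[[0,0,0],[0,0,0],[0,0,0],[0,0,0],[0,0,0],[0,0,0],[0,0,0],[0,0,0]]}' 1
python3 -m creep '{"delta_pos":[[-2,0,0],[-5,0,0],[-9,0,0],[-12,0,0],[-15,0,0],[-15,0,0],[-15,0,0],[-15,0,0],[-15,0,0]],"dr":[[0,0,0],[0,0,0],[0,0,0],[0,0,0],[0,0,0],[0,0,0],[0,0,0],[0,0,0],[0,0,0]]}'
python3 - <<'E'
from h import *
a=snap('wrist','w10'); b=snap('side','s10')
cv2.imwrite('pics/f10.png',np.hstack([cv2.resize(np.array(a['pixels']),(400,300)),cv2.resize(np.array(b['pixels'])[90:390,170:480],(400,387))[:300]]) )
HUE['blue']=(110,125); REST['B']=(.5186,-.1138,.258); find('w10','blue','B')
print(manip.get_state()['contact_force'])
E
```

```text
clock: 36.05
position: [0.5178, -0.1142, 0.0243]
ee_rot: [0.56, 0.432, 0.56, -0.432]
contact_force: [0.1, 0.4, 0.9]
width: 0.0852
clock: 36.95
position: [0.5168, -0.1139, 0.1727]
ee_rot: [0.559, 0.432, 0.561, -0.432]
contact_force: [-0.4, 0.1, -0.0]
width: 0.0856
blue on B n 22 y [-0.0636  0.0656  0.001 ] len 0.1292 x -0.0094 dang -0.237 top 0.0477 handle top nan
 xy [ 0.5093 -0.1152] angle 0.021
[-0.16324405  0.54482592 -0.34500915]h.py:41: RankWarning: Polyfit may be poorly conditioned
  pts=np.array(pts);k=np.polyfit(pts[:,0],pts[:,1],1);xc=np.polyval(k,mid)
  return _methods._mean(a, axis=axis, dtype=dtype,
  ret = ret.dtype.type(ret / rcount)
```

View pics/f10.png

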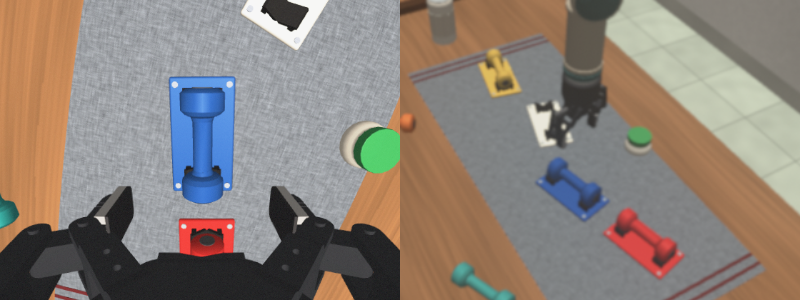

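Blue is seated in the blue rest, with all three on their own colours and white empty. The hue tweak spoiled that last fit, so I'll rerun it with the normal range and then hand in.

Run:
```python
from h import *
REST['B']=(.5186,-.1138,.258); find('w10','blue','B'); plate('w10','B',(100,100,60),(125,255,255))
a=load('top0');b=snap('top','top10')
for n,(u,v) in dict(tub=(292,156),can=(120,214),tray=(425,224)).items():
    w=slice(v-22,v+23),slice(u-27,u+28);print(n,'mean change',np.abs(np.array(a['pixels'])[w].astype(int)-np.array(b['pixels'])[w]).mean().round(2))
s=manip.get_state();print(s['clock'],np.abs(s['qd']).max())
```

```text
blue on B n 6763 y [-0.065  0.065  0.   ] len 0.13 x -0.0004 dang 0.003 top 0.0728 handle top 0.058
 xy [ 0.5182 -0.1139] angle 0.261
plate B [ 0.518  -0.1135] [0.0858 0.1588] 14.9 rad mod 0.261
tub mean change 2.04
can mean change 2.06
tray mean change 2.22
37.1 0.007354117146385301
```

```bash
python3 -c "
from rig import manip
print(manip.sign_off())"
```

```text
the job is handed in; nothing more can be done
None
```

All three dumbbells are now in the rests of their own colours and the white spare rest is empty. I handed the job in at about 37 s, and the sign-off gave no verdict.

I parked blue on the white rest, moved yellow to yellow and red to red, then took blue to blue. I lowered each one until the wrist force showed contact before letting go.

**Position:** close-range checks put yellow and blue within about 1 mm and 0.003 rad of their plates. Red measured about 3 mm and 0.025 rad off. Some stray depth readings got into that fit, and in the picture red looks square. All three handle heights match seated ones.

**Surroundings:** the tub, canister and peg tray areas look the same in the top camera before and after. The arm ended open and clear of everything.

**Checks that went wrong:**
- My first fit of blue's final position failed because I had narrowed the colour range too far. The rerun with the normal range was clean.
- One fit of the white plate, taken while carrying blue, was also bad, so I lined that placement up from the picture instead.

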